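# Scan the red-banded culture dish

### The job

Take the yellow barcode reader off its charging dock and hold it upright, window down, about 5 cm above the barcode on the culture dish with the red band, centred over the bars and with the long side of its head along the row of bars. Keep it still there for two seconds so that the code is read; do not read the green- or blue-banded dish and do not push any dish about. Then stand the reader gently back on the dock in the place it came from, and let go.

Things in the scene. Friction and masses are not known exactly. Their poses are not given: they have to be found in the camera images.
- reader: barcode reader standing window down on its dock (fixed flat pad 110 x 130 mm, top 12 mm above the bench, no walls); 180 g. Origin: middle of its underside, the window; it looks along -z. Black head 46 (x) x 74 (y) mm, shoulder to 42 mm up; from there to 160 mm a yellow handle 30 mm thick (x), 42 wide (y): grip its -x and +x faces, about 125 mm up. No trigger: it reads a code held still below it
- dish_red_code (a point): the target, a flat culture dish, pinkish, with a red band on its white label; 91 mm across, 14 mm high, loose. The point is the middle of the barcode and of the lid, 14.5 mm above the bench; z up. The row of bars, 54 mm long, runs along its y axis (each bar along x); a red band 12 mm wide edges the label on the +x side
- dish_green_code (a point): bystander, a flat culture dish, greenish, with a green band on its white label; 91 mm across, 14 mm high, loose. The point is the middle of the barcode and of the lid, 14.5 mm above the bench; z up. The row of bars, 54 mm long, runs along its y axis (each bar along x); a green band 12 mm wide edges the label on the +x side
- dish_blue_code (a point): bystander, a flat culture dish, tan, with a blue band on its white label; 91 mm across, 14 mm high, loose. The point is the middle of the barcode and of the lid, 14.5 mm above the bench; z up. The row of bars, 54 mm long, runs along its y axis (each bar along x); a blue band 12 mm wide edges the label on the +x side
Mind the look-alikes: they are no part of the job. What is shaped like the part that bears dish_red_code but black is not meant.

How it is judged:
On the way:
1. the reader is held still, upright, 25 to 80 mm above the red-banded dish's barcode, centred within 15 mm and with its long side within 20 degrees of the row of bars (x of dish_red_code in the frame of reader between -0.015 and 0.015 m and y of dish_red_code in the frame of reader between -0.015 and 0.015 m and z of dish_red_code in the frame of reader between -0.08 and -0.025 m and angle between reader's own z axis and vertical below 0.2 rad and angle between the y axis of reader and the y axis of dish_red_code, either way round below 0.35 rad and linear speed of reader below 0.03 m/s and angular speed of reader below 0.2 rad/s), for 1 s.
At the end, for the whole second after the job is handed in: the reader stands upright (within 6 degrees), at rest and released on its dock, within 25 mm of where it stood at the start (distance of reader from where it was at the start of the episode below 0.025 m and angle between reader's own z axis and vertical below 0.1 rad and linear speed of reader below 0.02 m/s and contact force between the fingers and reader below 0.05 N); the robot touches nothing.
It fails at once if a dish is pushed more than 15 mm (distance of any of dish_red_code, dish_green_code, dish_blue_code from where it was at the start of the episode above 0.015 m).
It fails at once if the green- or blue-banded dish is read: the reader is stopped 20 to 90 mm above its barcode, within 20 mm of its centre ((x of dish_green_code in the frame of reader between -0.02 and 0.02 m and y of dish_green_code in the frame of reader between -0.02 and 0.02 m and z of dish_green_code in the frame of reader between -0.09 and -0.02 m and linear speed of reader below 0.01 m/s) or (x of dish_blue_code in the frame of reader between -0.02 and 0.02 m and y of dish_blue_code in the frame of reader between -0.02 and 0.02 m and z of dish_blue_code in the frame of reader between -0.09 and -0.02 m and linear speed of reader below 0.01 m/s)).
It fails at once if the reader is dropped: it reaches the height of the dock or the bench faster than 0.5 m/s (height (world z) of reader below 0.018 m and linear speed of reader above 0.5 m/s).
It fails at once if the reader is tipped by more than 45 degrees (angle between reader's own z axis and vertical above 0.785 rad).
It also fails if it takes over 51 s, if anything falls off the work surface, if the arm or the gripper's body presses on something with over 40 N, if the wrist force passes 120 N, or if a joint passes its speed limit or range.

### The arm

A 6-joint arm with a two-finger parallel gripper is mounted at the origin on a cart in front of the work surface, level with it; the furniture and walls round the work are solid. World frame = base frame: x ahead of the robot, y to its left, z up, the work surface at z = 0. Lengths are in m, angles in rad, forces in N, time in s.
With the tool pointing down it reaches from about 0.3 to 0.875 m from the base axis. Payload 6.4 kg.
Tool frame: the origin (TCP) lies on the centre line of the jaws, within the pads' length; the fingertips stand 19 mm ahead of it and the grasp point (between the pads) is the TCP; z points along the fingers, y is the line along which they close (so a half turn about z gives the same grasp; the last joint's range is limited). The gripper opens to 85 mm and grips with 20 to 120 N. Pads are 22 mm wide; open, the fingers measure 114 mm over their backs; the gripper's body (76 mm by 85 mm) begins 54 mm behind the grasp point. The pads swing forward as they close: fully open they stand 13 mm farther back than shut.
Start: joints at [0.903, 0.181, 1.607, -0, 1.354, -0.206], TCP at [0.256, 0.515, 0.25] pointing down, gripper open.
Joint ranges: [-2.99, 2.99], [-0.89, 2.07], [0.3, 2.58], [-1.14, 4.28], [0, 2.63], [-3.12, 3.12]. Speed limits (rad/s): [2.57, 2.57, 3.01, 3.14, 3.14, 3.14].

### API

Orientations are given as a 3x3 rotation matrix whose columns are the frame's x, y, z axes.
In Python, from plant import bot gives the robot as it stands. The module is installed in compiled form; this text tells all that it offers.
- The arm moves only by the shell command python3 -m creep 'ROWS' [FORCE]. ROWS is JSON, a list of rows, each a list of 7 numbers: the opening, from -1 (shut) to 1 (fully open), then the shift along the world's x, y, z scaled (see below), then the turn, a rotation vector about the world's x, y, z scaled (see below). A call has 1 to 12 rows; each row shifts and turns the commanded pose from where the row before left it; what a row does not reach is not made up. The controller multiplies each number of a shift by 100 mm and each number of a turn by pi rad. A row lasts 1/8 s, in which the tool goes at most 62.5 mm and 10.7 degrees, less where a joint would pass 70% of its speed; a pose out of reach is approached as far as the arm can. A call with a number of a shift or a turn outside -1 to 1 is refused whole. A call with a gripper value outside its range is refused whole. The fingers move at their own pace and stop on an object; FORCE is the grip in N (left out, the last holds). Time passes only in rows, so rows that do not move let the fingers close. It gives the time, the measured TCP pose, the force, the opening and the grip force at its end, in the units of the state.
- bot.state(): the state, without advancing time (a new reading comes with each control period).
- bot.get_image(name): name is "scene" or "top" or "wrist"; returns (picture, depth): 480x640x3 uint8, blue, green, red; 480x640 float32, m along the optical axis (not along the pixel's ray), 0 where there is no reading.
- bot.camera_model(name): a dict with "mtx" (3x3 intrinsics, pixels), "rvec" (rotation vector, rad) and "tvec" (3), from world to camera coordinates, as OpenCV has them. Camera axes: x right, y down, z forward; pixel columns grow to the right and rows downward; lengths in m; the calibration is good to about 2 mm. The wrist camera is an equidistant fisheye: a pixel r from the principal point sees the ray r / f radians off the axis. A picture is of the moment at which its call begins: read the wrist's pose just before it. camera_model takes no time and is no camera call; for the wrist camera it gives the pose at the moment of the call.
- bot.sign_off(): hands the job in; it is judged then, once.
The state is a dict: "t": time; "joints": joint angles; "qvel": joint speeds; "joint_efforts": joint torques, N m; "tcp_pos": TCP position; "eef_rot": TCP orientation; "contact_force": force on the tool from outside, world axes, zero at the start; "wrist_torque": the same for the moment, N m; "grip_width": finger opening in m; "grasp_force": force on a finger pad.
Only numpy, scipy, OpenCV 4.12 (cv2) and the standard library are available. Lean on these libraries where they do the work, as an engineer would, in place of code of your own. Each camera call takes 0.05 s, during which the arm holds its last target. There are 200 camera calls.

## Working session

There is one attempt and no reset: what is moved stays moved. The work goes in short steps, Python scripts to look and compute and a shell command to move; the robot and the scene stay as the last step left them, time stands still between calls to the robot, and variables do not carry over. Pictures are saved under pics/ and viewed, at most 10 in all, crops included, and the job is handed in when it is done.

```bash
mkdir -p pics
cat > h.py <<'E'
import numpy as np, cv2
from plant import bot
def grab(n):
    m=bot.camera_model(n); im,d=bot.get_image(n); return m,im,d
def world(m,d,u,v):
    K=np.array(m["mtx"]);R,_=cv2.Rodrigues(np.array(m["rvec"],float));t=np.array(m["tvec"],float).ravel()
    u=np.asarray(u,float);v=np.asarray(v,float);z=d[v.astype(int),u.astype(int)]
    c=np.stack([(u-K[0,2])/K[0,0]*z,(v-K[1,2])/K[1,1]*z,z],-1)
    return (c-t)@R
E
python3 - <<'E'
from h import *
for n in("top","scene"):
    m,im,d=grab(n); cv2.imwrite(f"pics/{n}0.png",im); np.savez(f"{n}0.npz",im=im,d=d,**{k:np.array(m[k]) for k in("mtx","rvec","tvec")})
s=bot.state();print(s["t"],s["tcp_pos"],s["eef_rot"],s["grip_width"])
E
```

```text
0.1 [0.25586007 0.51441229 0.24945282] [[-8.95259906e-01  4.45543146e-01 -1.00287260e-03]
 [ 4.45544145e-01  8.95259098e-01 -1.25000691e-03]
 [ 3.40898812e-04 -1.56590508e-03 -9.99998716e-01]] 0.08515761850595908
```

View pics/top0.png

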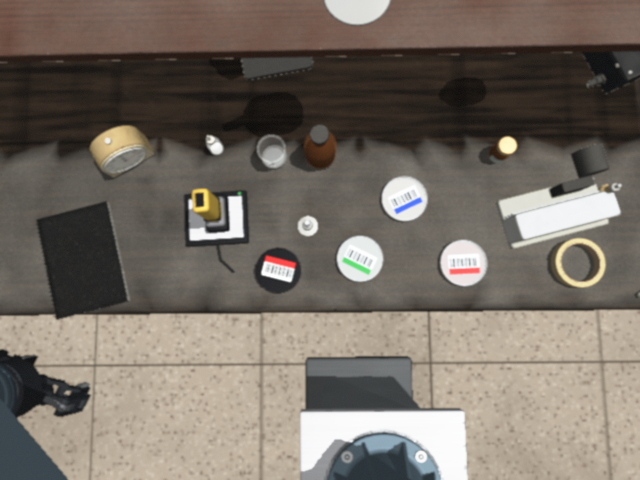

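View pics/scene0.png

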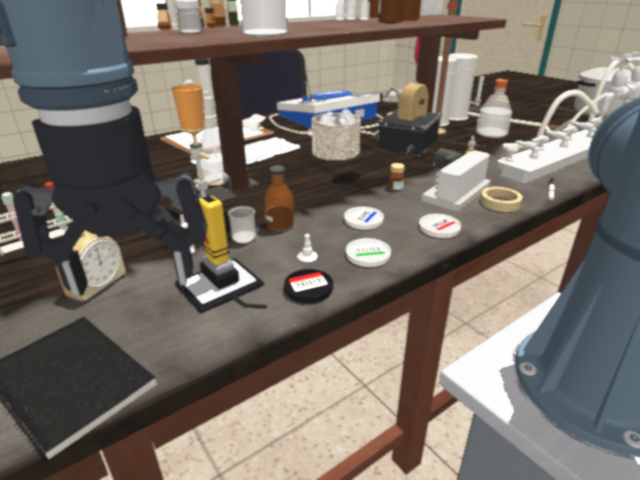

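The two red-banded candidates are the black dish at (279,270), which is the look-alike, and the pinkish dish at (464,263). The pinkish dish fits the description, so I'm confirming it in a crop. The reader stands on its dock at about (205,210).

Run:
```python
from h import *
f=np.load("top0.npz");m=f;im=f["im"];d=f["d"]
a=cv2.resize(im[225:300,425:505],None,fx=5,fy=5,interpolation=cv2.INTER_CUBIC);b=cv2.resize(im[180:255,175:255],None,fx=5,fy=5,interpolation=cv2.INTER_CUBIC)
cv2.imwrite("pics/crop.png",np.hstack([a,b]))
vv,uu=np.mgrid[0:480,0:640];W=world(m,d,uu,vv)
hsv=cv2.cvtColor(im,cv2.COLOR_BGR2HSV);H,S,V=cv2.split(hsv)
def box(u0,u1,v0,v1):
    k=np.zeros(H.shape,bool);k[v0:v1,u0:u1]=1;return k
def rep(n,k):
    p=W[k]; r=cv2.minAreaRect((p[:,:2]*1000).astype(np.float32)); print(n,k.sum(),"mean",p.mean(0).round(4),"z",np.percentile(p[:,2],[5,50,95]).round(4),"rect",np.round(r[0],1),np.round(r[1],1),round(r[2],1)); return p
for n,c in dict(pink=(464,263),green=(359,259),blue=(404,199),black=(279,270)).items():
    k=box(c[0]-32,c[0]+32,c[1]-32,c[1]+32)&(W[...,2]>.009)&(W[...,2]<.03)
    p=rep(n,k);
    (cx,cy),r=cv2.minEnclosingCircle((p[:,:2]*1000).astype(np.float32));print("  circ",cx,cy,r)
k=box(435,495,235,292)
p=rep("redband",k&((H<8)|(H>172))&(S>130)&(V>90))
k=box(440,490,240,290)&(V<120)&(W[...,2]>.009);rep("bars?",k)
R=box(175,260,170,255)
for z0,z1 in((.15,.19),(.03,.065),(.006,.02)): rep(f"reader {z0}-{z1}",R&(W[...,2]>z0)&(W[...,2]<z1))
rep("yellowtop",R&(W[...,2]>.16)&(S>120))
```

```text
pink 1680 mean [ 0.4359 -0.1642  0.0146] z [0.0114 0.0145 0.0179] rect [ 436.1 -164.3] [89.9 90.6] 45.0
  circ 436.05224609375 -164.59024047851562 46.17237091064453
green 1639 mean [0.4465 0.0406 0.0148] z [0.0117 0.0148 0.0179] rect [446.5  40.2] [89.7 90.2] 89.2
  circ 446.8350524902344 40.579647064208984 45.47484588623047
blue 1580 mean [ 0.5669 -0.0515  0.0147] z [0.0114 0.0147 0.018 ] rect [567.5 -51.5] [88.5 91.2] 44.5
  circ 567.8109130859375 -51.19081497192383 46.05742263793945
black 1635 mean [0.4253 0.204  0.0149] z [0.0116 0.0149 0.0181] rect [428.8 218. ] [119.5  90.5] 76.9
  circ 441.0348205566406 217.90383911132812 66.14312744140625
redband 98 mean [ 0.4201 -0.1668  0.0147] z [0.0115 0.0146 0.0182] rect [ 420.2 -166.8] [53.6  6.2] 89.6
bars? 8 mean [0.3778 0.0479 0.7956] z [0.0094 1.0576 1.0576] rect [394.1 -12.5] [ 19.7 243.5] 8.3
reader 0.15-0.19 448 mean [0.537  0.3222 0.1695] z [0.1556 0.1711 0.1746] rect [538.3 323.7] [41.4 29. ] 2.2
reader 0.03-0.065 453 mean [0.5283 0.3155 0.0443] z [0.0333 0.0407 0.0568] rect [539.3 324.6] [74.8 46.5] 3.5
reader 0.006-0.02 2179 mean [0.5226 0.3257 0.0115] z [0.0074 0.0115 0.0155] rect [545.  325.6] [164.2 172.5] 89.6
yellowtop 309 mean [0.5371 0.3209 0.1733] z [0.1639 0.1709 0.1744] rect [452.5 230.1] [297.9  41.9] 47.3
```

View pics/crop.png

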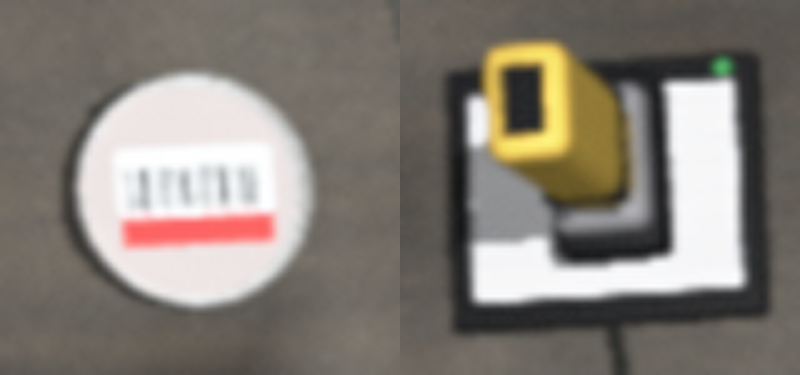

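The left crop shows a pinkish dish with a white label. Its bars run left to right (crop row 185) with the red band below them, so this is the target: centre about (0.436, -0.1645), lid at 14.5 mm as given, row of bars close to world y. The right crop shows the reader at (0.5385, 0.324) with its top at 0.172 as expected and its long side along world x at about +3°. I'm moving above it now.

```bash
python3 -m creep '[[1,0.35,-0.24,0,0,0,0.02],[1,0.35,-0.24,0,0,0,0.02],[1,0.35,-0.24,0,0,0,0.02],[1,0.35,-0.24,0,0,0,0.02],[1,0.35,-0.24,0,0,0,0.02],[1,0.35,-0.24,0,0,0,0.02],[1,0.35,-0.24,0,0,0,0.02],[1,0.375,-0.224,0,0,0,0.024],[1,0,0,0,0,0,0]]' 40
python3 - <<'E'
from h import *
s=bot.state();R=np.array(s["eef_rot"]);p=np.array(s["tcp_pos"]);print(s["t"],p,R.round(3))
print("to go (m)",np.array([.5385,.324,.137])-p,"yaw",np.degrees(np.arctan2(R[1,1],R[0,1])))
E
```

```text
t: 1.23
tcp_pos: [0.5408, 0.3222, 0.2495]
eef_rot: [[-0.999, -0.05, -0.0], [-0.05, 0.999, -0.001], [0.0, -0.001, -1.0]]
contact_force: [0.3, 0.8, 0.6]
grip_width: 0.0857
grasp_force: 0.0
1.225 [0.54075369 0.32221032 0.24947807] [[-0.999 -0.05  -0.   ]
 [-0.05   0.999 -0.001]
 [ 0.    -0.001 -1.   ]]
to go (m) [-0.00225369  0.00178968 -0.11247807] yaw 92.86208469982492
```

```bash
python3 -m creep '[[1,-0.02,0.02,-0.28,0,0,0],[1,0,0,-0.28,0,0,0],[1,0,0,-0.28,0,0,0],[1,0,0,-0.28,0,0,0],[1,0,0,0,0,0,0],[-1,0,0,0,0,0,0],[-1,0,0,0,0,0,0],[-1,0,0,0,0,0,0],[-1,0,0,0,0,0,0],[-1,0,0,0,0,0,0],[-1,0,0,0,0,0,0],[-1,0,0,0,0,0,0]]' 40
```

```text
t: 2.72
tcp_pos: [0.5374, 0.3264, 0.1394]
eef_rot: [[-0.999, -0.053, 0.002], [-0.053, 0.999, 0.0], [-0.002, 0.0, -1.0]]
contact_force: [-0.1, -1.3, 5.6]
grip_width: 0.0299
grasp_force: 42.2
```

```bash
python3 -m creep '[[-1,0,0,0.1,0,0,0],[-1,0,0,0.2,0,0,0],[-1,0,0,0.3,0,0,0],[-1,0,0,0.3,0,0,0],[-1,0,0,0.3,0,0,0],[-1,0,0,0,0,0,0]]'
python3 - <<'E'
from h import *
m,im,d=grab("scene");cv2.imwrite("pics/lift.png",im)
m,im,d=grab("top");vv,uu=np.mgrid[0:480,0:640];W=world(m,d,uu,vv)
for c in((464,263),(359,259),(404,199),(320,150)):
    w=W[c[1]-25:c[1]+25,c[0]-25:c[0]+25].reshape(-1,3);k=w[w[:,2]>.009];print(k.mean(0).round(3),k[:,2].max().round(3))
E
```

```text
t: 3.48
tcp_pos: [0.5383, 0.3272, 0.2625]
eef_rot: [[-0.999, -0.054, 0.007], [-0.054, 0.999, 0.003], [-0.007, 0.002, -1.0]]
contact_force: [0.3, -0.2, -1.6]
grip_width: 0.0293
grasp_force: 41.6
[ 0.436 -0.163  0.021] 1.058
[0.446 0.041 0.019] 1.058
[ 0.566 -0.051  0.022] 1.058
[0.649 0.117 0.101] 1.058
```

View pics/lift.png

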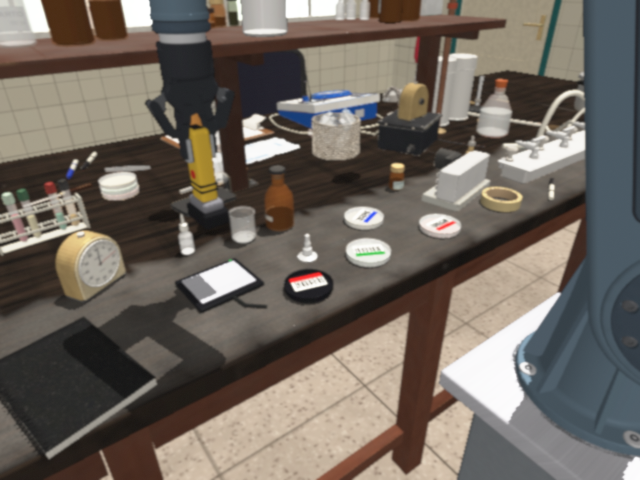

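The reader is in the gripper at (205,170), upright and clear of the dock, and nothing else has moved. Carrying it to the pink dish.

```bash
python3 -m creep '[[-1,-0.04,-0.2,0,0,0,-0.02],[-1,-0.08,-0.38,0,0,0,-0.04],[-1,-0.09,-0.43,0,0,0,-0.044],[-1,-0.09,-0.43,0,0,0,-0.044],[-1,-0.09,-0.43,0,0,0,-0.044],[-1,-0.09,-0.43,0,0,0,-0.044],[-1,-0.09,-0.43,0,0,0,-0.044],[-1,-0.09,-0.43,0,0,0,-0.044],[-1,-0.09,-0.43,0,0,0,-0.044],[-1,-0.09,-0.43,0,0,0,-0.044],[-1,-0.09,-0.43,0,0,0,-0.044],[-1,-0.08,-0.3,0,0,0,-0.03]]'
python3 -m creep '[[-1,-0.04,-0.15,0,0,0,-0.014],[-1,0,0,0,0,0,0],[-1,0,0,0,0,0,0]]'
python3 - <<'E'
from h import *
s=bot.state();R=np.array(s["eef_rot"]);p=np.array(s["tcp_pos"]);print(s["t"],"to go",np.array([.436,-.1645,.192])-p,"yaw",np.degrees(np.arctan2(R[1,1],R[0,1])))
m,im,d=grab("wrist");cv2.imwrite("pics/w1.png",im)
m,im,d=grab("top");vv,uu=np.mgrid[0:480,0:640];W=world(m,d,uu,vv);cv2.imwrite("pics/t1.png",im)
E
```

```text
t: 5.08
tcp_pos: [0.4337, -0.1503, 0.2569]
eef_rot: [[-0.09, 0.996, -0.002], [0.996, 0.09, 0.001], [0.001, -0.002, -1.0]]
contact_force: [-0.3, -0.6, -1.4]
grip_width: 0.0301
grasp_force: 41.5
t: 5.45
tcp_pos: [0.4316, -0.1627, 0.2579]
eef_rot: [[-0.055, 0.999, -0.0], [0.999, 0.055, 0.001], [0.001, -0.0, -1.0]]
contact_force: [0.3, -0.6, -0.8]
grip_width: 0.0297
grasp_force: 41.5
5.45 to go [ 0.00440707 -0.00180549 -0.06592803] yaw 3.1314391477504984
```

View pics/w1.png

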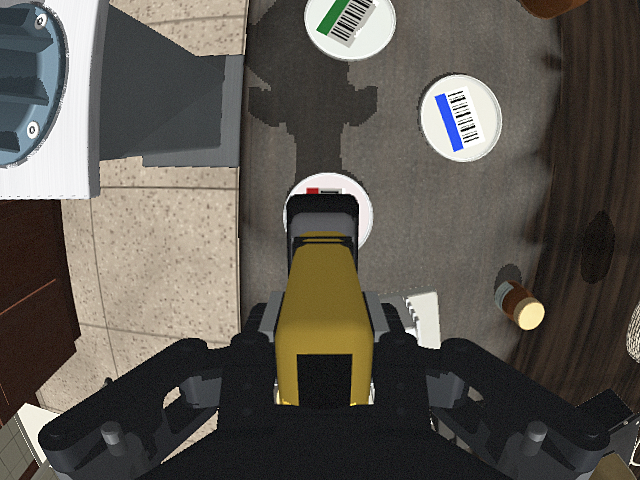

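The wrist view shows the pink, red-banded dish at (328,215), directly under the reader head at (322,215). The long side of the head lies along the row of bars. I'm lowering to 5 cm and holding there.

```bash
python3 -m creep '[[-1,0.04,-0.02,-0.15,0,0,0],[-1,0,0,-0.2,0,0,0],[-1,0,0,-0.2,0,0,0],[-1,0,0,-0.1,0,0,0],[-1,0,0,0,0,0,0],[-1,0,0,0,0,0,0],[-1,0,0,0,0,0,0]]'
python3 - <<'E'
from h import *
s=bot.state();R=np.array(s["eef_rot"]);p=np.array(s["tcp_pos"]);print("to go",np.array([.436,-.1645,.192])-p)
K=None
m,im,d=grab("scene");cv2.imwrite("pics/s2.png",cv2.resize(im[60:300,330:570],None,fx=2.5,fy=2.5))
E
```

```text
t: 6.42
tcp_pos: [0.4362, -0.1659, 0.1941]
eef_rot: [[-0.053, 0.999, 0.001], [0.999, 0.053, -0.001], [-0.001, 0.001, -1.0]]
contact_force: [-0.1, -0.6, -1.8]
grip_width: 0.0295
grasp_force: 41.5
to go [-0.00018691  0.00141705 -0.00207861]
```

View pics/s2.png

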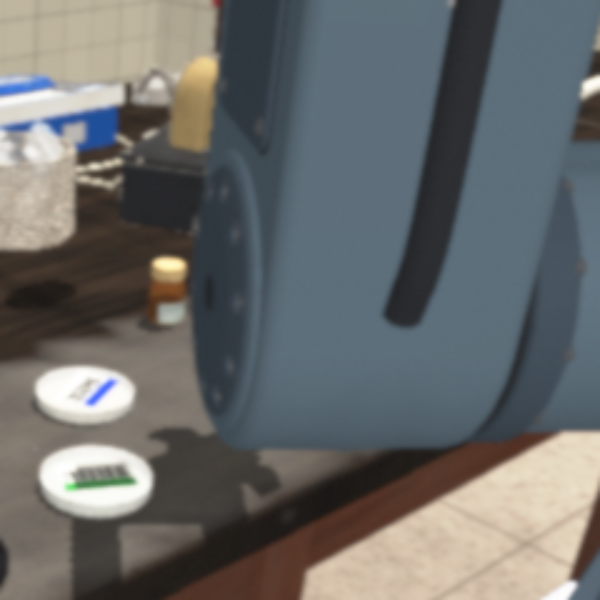

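The arm hides the dish in the scene view. I'm holding still for about 2.5 s and checking from the wrist camera.

```bash
python3 -m creep '[[-1,0,0,0,0,0,0],[-1,0,0,0,0,0,0],[-1,0,0,0,0,0,0],[-1,0,0,0,0,0,0],[-1,0,0,0,0,0,0],[-1,0,0,0,0,0,0],[-1,0,0,0,0,0,0],[-1,0,0,0,0,0,0],[-1,0,0,0,0,0,0],[-1,0,0,0,0,0,0],[-1,0,0,0,0,0,0],[-1,0,0,0,0,0,0]]'
python3 -m creep '[[-1,0,0,0,0,0,0],[-1,0,0,0,0,0,0],[-1,0,0,0,0,0,0],[-1,0,0,0,0,0,0],[-1,0,0,0,0,0,0],[-1,0,0,0,0,0,0],[-1,0,0,0,0,0,0],[-1,0,0,0,0,0,0]]'
python3 - <<'E'
from h import *
m,im,d=grab("wrist");cv2.imwrite("pics/w2.png",im[100:420,160:480])
K=np.array(m["mtx"]);R,_=cv2.Rodrigues(np.array(m["rvec"],float));t=np.array(m["tvec"],float).ravel()
vv,uu=np.mgrid[0:480,0:640].astype(float);x=(uu-K[0,2])/K[0,0];y=(vv-K[1,2])/K[1,1];th=np.hypot(x,y);s=np.tan(th)/np.maximum(th,1e-9)
W=(np.stack([x*s*d,y*s*d,d],-1)-t)@R
near=(d>0)&(np.hypot(W[...,0]-.436,W[...,1]+.165)<.07)
k=near&(W[...,2]>.008)&(W[...,2]<.025);p=W[k];print("dish",k.sum(),p.min(0),p.max(0))
for lo,hi in((.06,.112),(.115,.16),(.215,.24)):
    k=near&(W[...,2]>lo)&(W[...,2]<hi);p=W[k]
    if len(p):print(lo,len(p),np.percentile(p,[2,98],axis=0).round(4).tolist())
E
```

```text
t: 7.98
tcp_pos: [0.4357, -0.1656, 0.1933]
eef_rot: [[-0.053, 0.999, 0.0], [0.999, 0.053, -0.0], [-0.0, 0.0, -1.0]]
contact_force: [0.7, 0.9, -0.6]
grip_width: 0.0296
grasp_force: 41.5
t: 8.98
tcp_pos: [0.4357, -0.1656, 0.1933]
eef_rot: [[-0.053, 0.999, -0.0], [0.999, 0.053, 0.0], [0.0, -0.0, -1.0]]
contact_force: [-0.4, -0.1, -1.6]
grip_width: 0.0294
grasp_force: 41.5
dish 3132 [ 0.39158423 -0.20291211  0.00802168] [ 0.48189464 -0.12396538  0.01552732]
0.06 3135 [[0.4129, -0.1732, 0.0756], [0.4573, -0.1313, 0.1079]]
0.115 1502 [[0.4203, -0.1535, 0.116], [0.4501, -0.1466, 0.1591]]
0.215 21360 [[0.3892, -0.1777, 0.2165], [0.4837, -0.1481, 0.2393]]
```

View pics/w2.png

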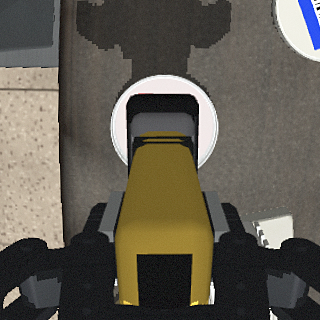

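The head spans x 0.413–0.457, so it is centred at 0.435. The dish centre is about (0.437, -0.1695), so the reader is centred to within about 2 mm and upright. The read hold is complete, and I'm returning it to the dock.

```bash
python3 -m creep '[[-1,0,0,0.1,0,0,0],[-1,0,0,0.25,0,0,0],[-1,0,0,0.3,0,0,0],[-1,0,0,0.1,0,0,0],[-1,0,0,0,0,0,0]]'
python3 -m creep '[[-1,0.04,0.2,0,0,0,0.02],[-1,0.08,0.38,0,0,0,0.04],[-1,0.09,0.43,0,0,0,0.044],[-1,0.09,0.43,0,0,0,0.044],[-1,0.09,0.43,0,0,0,0.044],[-1,0.09,0.43,0,0,0,0.044],[-1,0.09,0.43,0,0,0,0.044],[-1,0.09,0.43,0,0,0,0.044],[-1,0.09,0.43,0,0,0,0.044],[-1,0.09,0.43,0,0,0,0.044],[-1,0.09,0.43,0,0,0,0.044],[-1,0.08,0.3,0,0,0,0.03]]'
python3 -m creep '[[-1,0.04,0.15,0,0,0,0.014],[-1,0,0,0,0,0,0],[-1,0,0,0,0,0,0]]'
python3 - <<'E'
from h import *
s=bot.state();R=np.array(s["eef_rot"]);p=np.array(s["tcp_pos"]);print("to go",np.array([.5375,.325,.1394])-p,"yaw",np.degrees(np.arctan2(R[1,1],R[0,1])))
E
```

```text
t: 9.65
tcp_pos: [0.436, -0.1658, 0.2688]
eef_rot: [[-0.053, 0.999, 0.001], [0.999, 0.053, -0.001], [-0.001, 0.001, -1.0]]
contact_force: [0.4, -0.5, -1.4]
grip_width: 0.0296
grasp_force: 41.5
t: 11.15
tcp_pos: [0.5359, 0.3111, 0.2661]
eef_rot: [[-1.0, -0.014, -0.003], [-0.014, 1.0, -0.001], [0.003, -0.001, -1.0]]
contact_force: [-0.9, -0.7, -1.0]
grip_width: 0.0297
grasp_force: 41.4
t: 11.52
tcp_pos: [0.5405, 0.3233, 0.2678]
eef_rot: [[-0.999, -0.051, -0.001], [-0.051, 0.999, -0.001], [0.001, -0.001, -1.0]]
contact_force: [0.3, 0.5, -1.8]
grip_width: 0.0298
grasp_force: 41.5
to go [-0.00299262  0.00174546 -0.12837716] yaw 92.95181936965862
```

```bash
python3 -m creep '[[-1,-0.03,0.02,-0.15,0,0,0],[-1,0,0,-0.3,0,0,0],[-1,0,0,-0.3,0,0,0],[-1,0,0,-0.2,0,0,0],[-1,0,0,-0.15,0,0,0],[-1,0,0,-0.06,0,0,0],[-1,0,0,0,0,0,0],[-1,0,0,0,0,0,0]]'
```

```text
t: 12.52
tcp_pos: [0.5384, 0.3267, 0.1534]
eef_rot: [[-0.999, -0.053, 0.002], [-0.053, 0.999, 0.001], [-0.002, 0.001, -1.0]]
contact_force: [0.9, 0.1, -1.2]
grip_width: 0.0295
grasp_force: 41.5
```

```bash
python3 -m creep '[[-1,0,-0.01,-0.04,0,0,0],[-1,0,0,-0.03,0,0,0],[-1,0,0,-0.02,0,0,0],[-1,0,0,-0.015,0,0,0],[-1,0,0,-0.01,0,0,0],[-1,0,0,0,0,0,0],[-1,0,0,0,0,0,0]]'
```

```text
t: 13.4
tcp_pos: [0.5377, 0.3254, 0.1408]
eef_rot: [[-0.999, -0.053, 0.0], [-0.053, 0.999, 0.0], [-0.0, 0.0, -1.0]]
contact_force: [-0.7, -0.2, -1.1]
grip_width: 0.0296
grasp_force: 41.5
```

```bash
python3 -m creep '[[-1,0,0,-0.01,0,0,0],[-1,0,0,-0.01,0,0,0],[-1,0,0,0,0,0,0],[-1,0,0,0,0,0,0]]'
```

```text
t: 13.9
tcp_pos: [0.5379, 0.3254, 0.1394]
eef_rot: [[-0.999, -0.053, 0.001], [-0.053, 0.999, 0.0], [-0.001, 0.0, -1.0]]
contact_force: [-2.7, -0.3, 5.6]
grip_width: 0.0298
grasp_force: 42.1
```

The force rose from about -1 N to +5.6 N, so the reader is standing on the dock. Releasing and withdrawing straight up.

```bash
python3 -m creep '[[0,0,0,0,0,0,0],[0.5,0,0,0,0,0,0],[1,0,0,0,0,0,0],[1,0,0,0,0,0,0],[1,0,0,0,0,0,0],[1,0,0,0.15,0,0,0],[1,0,0,0.3,0,0,0],[1,0,0,0.4,0,0,0],[1,0,0,0.4,0,0,0],[1,0,0,0.2,0,0,0],[1,0,0,0,0,0,0]]'
python3 -m creep '[[1,-0.3,0.2,0,0,0,0],[1,-0.4,0.3,0,0,0,0],[1,-0.4,0.3,0,0,0,0],[1,-0.4,0.3,0,0,0,0],[1,-0.4,0.2,0,0,0,0],[1,-0.3,0.2,0,0,0,0],[1,0,0,0,0,0,0],[1,0,0,0,0,0,0]]'
python3 - <<'E'
from h import *
m,im,d=grab("scene");cv2.imwrite("pics/end.png",im)
m,im,d=grab("top");vv,uu=np.mgrid[0:480,0:640];W=world(m,d,uu,vv)
w=W[170:255,175:260].reshape(-1,3)
for a,b in((.15,.19),(.03,.065)):
    p=w[(w[:,2]>a)&(w[:,2]<b)];print(cv2.minAreaRect((p[:,:2]*1000).astype(np.float32)),p[:,2].max())
E
```

```text
t: 15.28
tcp_pos: [0.5384, 0.3257, 0.2858]
eef_rot: [[-0.999, -0.053, 0.004], [-0.053, 0.999, 0.001], [-0.004, 0.001, -1.0]]
contact_force: [-0.2, 0.2, 0.0]
grip_width: 0.0856
grasp_force: 0.0
t: 16.27
tcp_pos: [0.3176, 0.4748, 0.2823]
eef_rot: [[-0.999, -0.054, -0.001], [-0.054, 0.999, -0.002], [0.001, -0.002, -1.0]]
contact_force: [-0.3, -0.9, -1.5]
grip_width: 0.0854
grasp_force: 0.0
((539.6201171875, 327.25457763671875), (42.68777084350586, 30.695213317871094), 3.584862470626831) 0.17731224204593785
((539.55322265625, 326.45318603515625), (74.11279296875, 45.58845901489258), 2.5688769817352295) 0.0646411208470746
```

View pics/end.png

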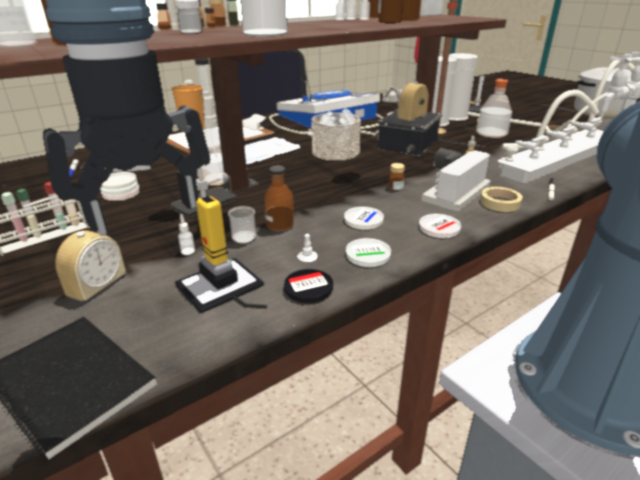

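The reader stands upright on its dock at (215,255), about 2–3 mm from where it started. The dishes are where they were and the gripper is clear, so I'm handing in.

```bash
python3 -c "
from plant import bot
print(bot.sign_off())"
```

```text
the job is handed in; nothing more can be done
None
```

The reader was held still for more than 2 s about 5 cm above the red-banded dish's barcode, centred to within about 2 mm. It is now back upright on its dock, released, about 2–3 mm from where it started, and the job is handed in; the hand-in call gave no verdict.

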